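Ready the home-cinema projector: clear the top, unlock, open the shutter

ROBOT

A 6-joint arm with a two-finger parallel gripper is mounted at the origin on the work surface. World frame = base frame: x ahead of the robot, y to its left, z up, the work surface at z = 0. Lengths are in m, angles in degrees, forces in N, time in s.
With the tool pointing down it reaches from about 0.325 to 0.75 m from the base axis. Payload 7.6 kg.
Tool frame: the origin (TCP) lies at the very end of the fingers, on their centre line; the grasp point (between the pads) lies r.tcp_to_grasp behind it (r.tcp_to_grasp is the distance from the TCP to the grasp point, in m); z points along the fingers, y is the line along which they close (so a half turn about z gives the same grasp; the last joint's range is limited). The gripper opens to 85 mm and grips with 20 to 120 N. Pads are 22 mm wide; open, the fingers measure 114 mm over their backs; the gripper's body (76 mm by 85 mm) begins 54 mm behind the grasp point. The pads swing forward as they close: fully open they stand 13 mm farther back than shut.
Start: joints at [-73.47, 2.991, 80.254, -0, 96.75, -4.028], TCP at [0.184, -0.492, 0.231] pointing down, gripper open.
Joint ranges: [-166.34, 166.34], [-52.06, 124.39], [6.96, 135.62], [-60.46, 240.46], [14.63, 156.25], [-167.68, 167.68]. Speed limits (degrees/s): [147.25, 147.25, 172.46, 180, 180, 180].

INTERFACE

Orientations are given as [roll, pitch, yaw] about the fixed x, y, z axes, in that order (R = Rz(yaw) Ry(pitch) Rx(roll)).
In Python, from station import r gives the robot as it stands.
- The arm moves only by the shell command python3 -m jog 'ROWS' [FORCE]. ROWS is JSON, a list of rows, each a list of 5 numbers: the shift along the tool's x, y, z in cm, then the turn about the tool's z in rad, then the finger opening in cm, from 0 to 8.54. In form: [[x, y, z, turn, hand], ...]. A call has 1 to 20 rows; each row shifts and turns the commanded pose from where the row before left it, along the tool's axes as they then stand; what a row does not reach is not made up. A row lasts 1/12 s, in which the tool goes at most 41.7 mm and 7.16 degrees, less where a joint would pass 70% of its speed; a pose out of reach is approached as far as the arm can. A call is refused whole if a number of a shift passes 4.17 or a number of a turn 0.125, either way. A call with a gripper value outside its range is refused whole. The fingers move at their own pace and stop on an object; FORCE is the grip in N (left out, the last holds). Time passes only in rows, so rows that do not move let the fingers close. It gives the time, the measured TCP pose, the force, the opening and the grip force at its end, in the units of the state.
- r.read_state(): the state, without advancing time (a new reading comes with each control period).
- r.capture(name): name is "scene" or "top"; returns the picture (384x512x3 uint8, red, green, blue); there is no depth.
- r.camera_params(name): a dict with "fx", "fy", "cx", "cy" (pixels), "rvec" (rotation vector, rad) and "tvec" (3), from world to camera coordinates, as OpenCV has them. Camera axes: x right, y down, z forward; pixel columns grow to the right and rows downward; lengths in m; the calibration is good to about 2 mm. A picture is of the moment at which its call begins. camera_params takes no time and is no camera call.
- r.sign_off(): hands the job in; it is judged then, once.
The state is a dict: "time": time; "qpos": joint angles; "qvel": joint speeds; "effort": joint torques, N m; "position": TCP position; "orientation": TCP orientation; "force": force on the tool from outside, world axes, zero at the start; "ft_torque": the same for the moment, N m; "gripper_width": finger opening in m; "grasp_force": force on a finger pad.
Only numpy, scipy, OpenCV 4.12 (cv2) and the standard library are available. Lean on these libraries where they do the work, as an engineer would, in place of code of your own. Each camera call takes 0.05 s, during which the arm holds its last target. There are 200 camera calls.

TASK

Get the projector ready for the film. First take the black remote off the top of the projector and lay it flat, buttons up, in the free half of the wooden tray, then slide the orange transport lock all the way to the green mark at its end stop, and only then slide the blue shutter grip all the way to its green mark so that the lens is fully open. Let go of everything, and leave the other remote in the tray, the cleaner bottle and the tin on the projector and all the other things on the sideboard where they stand.

Things in the scene. Friction and masses are not known exactly. Their poses are not given: they have to be found in the camera images.
- projector: White projector, fixed, 280 (its x) by 340 (its y) by 120 mm high; flat top at z=0.120. Origin: centre of its underside, +x out of the lens. Raised grey lens housing, 26 mm above the top, at x 0.105 to 0.138, y -0.150 to 0.040. Shutter grip slides along x=0.030 to +y, lock grip along y=0.130 to -x. Red marks: closed/locked ends; green: open/free ends
- shutter (a joint): travel of the blue shutter grip in m: 0 = closed (grip centre at projector y -0.130), 0.160 = fully open at its end stop (y +0.030). It moves against about 2.5 N of friction and stays where it is left
- shutter_grip (a point): centre of the top face of the blue shutter grip, a block 60 mm (projector x) by 18 mm (projector y, its sliding direction) by 30 mm high; this point is 31.5 mm above the projector's top
- lock (a joint): travel of the orange lock grip in m: 0 = locked (grip centre at projector x +0.060), 0.070 = free, at its end stop (x -0.010). It moves against about 3.5 N of friction and stays where it is left
- lock_grip (a point): centre of the top face of the orange transport lock grip, a block 20 mm (projector x, its sliding direction) by 45 mm (projector y) by 26 mm high; this point is 27.5 mm above the projector's top
- remote: black remote control with yellow buttons, 180 (its x) by 48 (its y) by 22 mm, about 0.15 kg, lying across the shutter's path on the projector's top. Origin: centre of its underside; z up out of the buttons
- tray: open wooden tray, fixed, 250 (its x) by 165 (its y) by 35 mm high, walls and floor 6 mm thick. Origin: centre of its underside. The grey remote lies in its +y half; the -y half is free (room for the black remote centred about x 0, y -0.038)
- slim_remote: grey remote control, 165 (its x) by 40 (its y) by 18 mm, lying in the +y half of the tray. Origin: centre of its underside. To be left alone
- cleaner: small blue lens-cleaner bottle, 36 mm across, 120 mm high, standing on the projector's top behind the lock. Origin: centre of its underside. To be left alone
- tin: round red lens-cloth tin, 64 mm across, 40 mm high, on the projector's top behind the shutter's closed end. Origin: centre of its underside. To be left alone
- popcorn_tub: empty red popcorn tub, 150 mm across the rim, 150 mm high, beside the projector on the side where the tray is not. Origin: centre of its underside. To be left alone
- soda: green bottle, 64 mm across, 210 mm high. Origin: centre of its underside. To be left alone
- glass: drinking glass, 72 mm across, 110 mm high. Origin: centre of its underside. To be left alone
- figurine: brass figurine, 70 mm across, 125 mm high. Origin: centre of its underside. To be left alone
Mind the look-alikes: they are no part of the job. Leave any turquoise look-alike of the remote alone.

How it is judged (in metres and radians):
On the way, in this order (a step that is already met when the one before it is completed fails the run):
1. the black remote lies flat in the free half of the tray, released (x of remote in the frame of tray between -0.03 and 0.03 m and y of remote in the frame of tray between -0.06 and 0.015 m and z of remote in the frame of tray below 0.013 m and angle between remote's own z axis and vertical below 0.1 rad and linear speed of remote below 0.03 m/s and contact force between remote and the fingers below 0.1 N), for 0.2 s.
2. the transport lock is slid to its free end stop (within 4 mm) (value of joint lock above 0.066 m), for 0.2 s.
3. the shutter is slid to its open end stop (within 5 mm) (value of joint shutter above 0.155 m), for 0.2 s.
At the end, for the whole second after the job is handed in: Black remote flat, buttons up, at rest on the floor of the tray's free half (centre within 30 mm of mid-length, tray y -60 to 15 mm), not held; lock within 4 mm of its free end stop, shutter within 5 mm of its open end stop, both at rest (all of step 1 and value of joint lock above 0.066 m and value of joint shutter above 0.155 m and velocity of joint each of shutter, lock below 0.01 m/s); the robot touches nothing.
It fails at once if the shutter is moved by more than 12 mm before the lock is at its free end (distance of shutter_grip from where it was at the start of the episode above 0.012 m and value of joint lock below 0.064 m).
It fails at once if a bystander (grey remote, cleaner bottle, tin, popcorn tub, green bottle, glass, figurine) is moved by more than 25 mm or tipped (distance of any of slim_remote, cleaner, tin, popcorn_tub, soda, glass, figurine from where it was at the start of the episode above 0.025 m or angle between any of slim_remote, cleaner, tin, popcorn_tub, soda, glass, figurine's own z axis and vertical above 0.35 rad).
It also fails if it takes over 58 s, if anything falls off the work surface, if the arm or the gripper's body presses on something with over 40 N, if the wrist force passes 120 N, or if a joint passes its speed limit or range.

## Working session

There is one attempt and no reset: what is moved stays moved. The work goes in short steps, Python scripts to look and compute and a shell command to move; the robot and the scene stay as the last step left them, time stands still between calls to the robot, and variables do not carry over. Pictures are saved under pics/ and viewed, at most 10 in all, crops included, and the job is handed in when it is done.

```bash
ls; mkdir -p pics; python3 - <<'E'
from station import r
import cv2
for n in("scene","top"):
    cv2.imwrite(f"pics/{n}0.png",cv2.resize(r.capture(n)[:,:,::-1],(800,600)))
    print(n,r.camera_params(n))
s=r.read_state();print(s, r.tcp_to_grasp)
E
```

```text
pics
scene {'fx': 346.4033474260557, 'fy': 346.4033474260557, 'cx': 252.69317936052042, 'cy': 194.73991143056853, 'rvec': array([ 1.91389722,  1.61430712, -0.6178326 ]), 'tvec': array([-0.10945876, -0.23662729,  1.40887697])}
top {'fx': 366.516913391183, 'fy': 366.516913391183, 'cx': 255.74167310950313, 'cy': 186.6922985645908, 'rvec': array([ 2.16095963, -2.22102782,  0.09421254]), 'tvec': array([0.01929698, 0.48328594, 1.01414295])}
{'time': 0.1, 'qpos': array([-7.34703151e+01,  3.02384243e+00,  8.03042505e+01,  7.59877705e-04,
        9.67478145e+01, -4.02738530e+00]), 'qvel': array([-0.09217835, -0.10833364, -0.04494787, -0.02301576,  0.09224084,
       -0.01360723]), 'effort': array([ 2.12841274e-03, -3.82581568e+01, -3.60984421e+01,  1.72204693e-05,
        4.77351437e-03,  1.98793975e-05]), 'position': array([ 0.18430862, -0.49132506,  0.23058052]), 'orientation': array([-1.79924333e+02, -6.08409799e-03,  2.05571550e+01]), 'force': array([0.35893484, 0.63425042, 0.70514844]), 'ft_torque': array([-0.0096055 ,  0.02863376,  0.00481279]), 'grasp_force': 0.0, 'gripper_width': 0.08563403232415447} 0.0187
```

View pics/scene0.png

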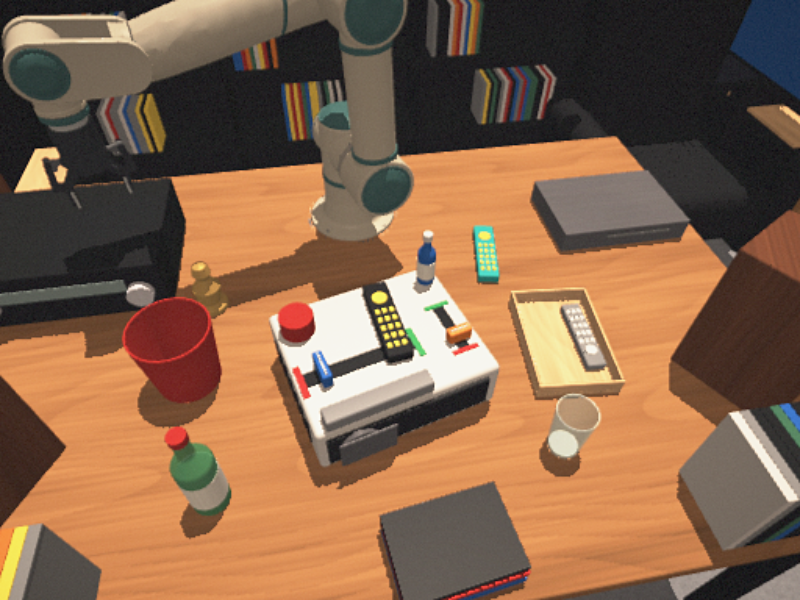

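View pics/top0.png

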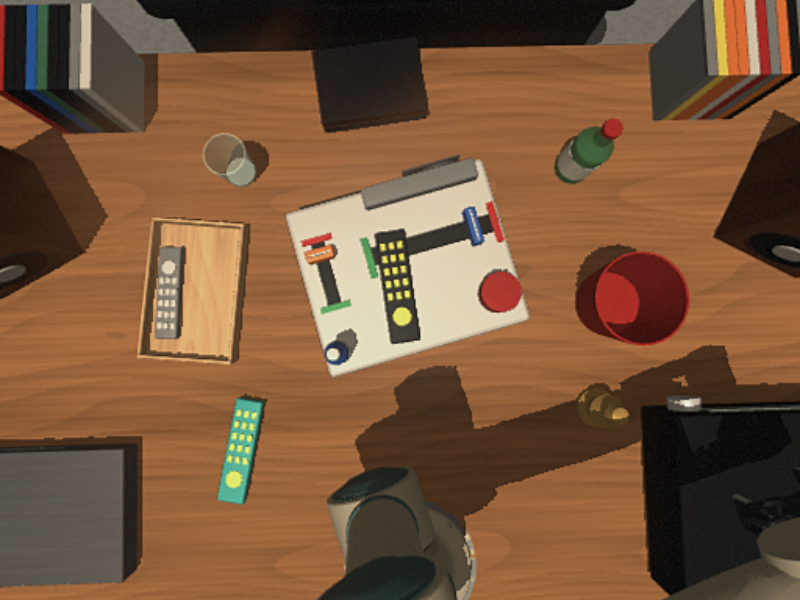

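The top view (800x600 pixels) shows the black remote at about (398,286), the lock grip at (320,254), the shutter grip at (473,226), the tray at (194,290) with its free half on the right, the tin at (500,291) and the cleaner at (336,352). The scene view agrees, and the turquoise look-alike lies off to the side. Next I'll turn these pixels into positions.

```bash
cat > h.py <<'E'
import numpy as np, cv2
from station import r
def ray(n,px,z):
    p=r.camera_params(n);R=cv2.Rodrigues(p["rvec"])[0];c=-R.T@p["tvec"]
    px=np.atleast_2d(np.float64(px));d=np.c_[(px[:,0]-p["cx"])/p["fx"],(px[:,1]-p["cy"])/p["fy"],np.ones(len(px))]@R
    return c+d*((z-c[2])/d[:,2])[:,None]
def rect(pts):
    c,s,_=cv2.minAreaRect(np.float32(pts[:,:2]));
    b=cv2.boxPoints((c,s,_)); e=max(b[1]-b[0],b[2]-b[1],key=np.linalg.norm)
    return np.round(c,4),np.round(sorted(s),4),round(float(np.degrees(np.arctan2(e[1],e[0]))%180),1)
def blob(m,near):
    n,l,s,c=cv2.connectedComponentsWithStats(m.astype(np.uint8))
    k=1+np.argmin(np.linalg.norm(c[1:]-np.array(near),axis=1)+1e3*(s[1:,4]<25))
    cs,_=cv2.findContours((l==k).astype(np.uint8),cv2.RETR_EXTERNAL,cv2.CHAIN_APPROX_NONE)
    return cs[0][:,0,:],s[k,4]
def hsv(im): return cv2.cvtColor(im,cv2.COLOR_RGB2HSV).astype(int)
E
python3 - <<'E'
from h import *
im=r.capture("top");H,S,V=cv2.split(hsv(im).astype(np.int32)); k=1.5625
def show(t,m,px,z):
    b,a=blob(m,np.array(px)/k); print(t,a,*rect(ray("top",b,z)))
white=(S<60)&(V>150)
q=np.array([(287,213),(480,160),(527,318),(332,375)])/k
print("proj",ray("top",q,.12)[:,:2].round(3).tolist())
black=(V<70)
black2=black.copy(); yel=(H>22)&(H<35)&(S>120)&(V>130)
sub=np.zeros_like(black); sub[140:225,236:275]=1
print("rem",end=' ');m=((black|yel)&(sub>0)); m=cv2.morphologyEx(m.astype(np.uint8),cv2.MORPH_OPEN,np.ones((9,9))); 
b,a=blob(m>0,np.array((398,286))/k);print(a,rect(ray("top",b,.142)))
show("lock",(H<16)&(S>150)&(V>150),(320,254),.1475)
show("shut",(H>100)&(H<125)&(S>120)&(V>80),(473,226),.1515)
show("green",(H>45)&(H<75)&(S>100)&(V>80),(370,257),.12)
show("greenL",(H>45)&(H<75)&(S>100)&(V>80),(335,306),.12)
show("redS",((H<6)|(H>172))&(S>150)&(V>120),(496,221),.12)
show("redL",((H<6)|(H>172))&(S>150)&(V>120),(316,239),.12)
show("tin",((H<6)|(H>172))&(S>150)&(V>90),(500,291),.16)
show("slim",(S<70)&(V>60),(169,292),.024)
t=np.array([(153,219),(250,223),(233,363),(137,357)])/k
T=ray("top",t,.035)[:,:2];print("tray",T.round(3).tolist(),rect(T))
print("cleaner top",ray("top",np.array([(334,353)])/k,.24).round(3))
E
```

```text
proj [[0.61, 0.188], [0.691, -0.131], [0.428, -0.198], [0.345, 0.12]]
rem 81 (array([0.4367, 0.0058]), array([0.0197, 0.0197]), 88.4)
lock 97 [0.5387 0.1338] [0.0185 0.0426] 104.6
shut 108 [ 0.577  -0.1116] [0.0166 0.0575] 15.2
green 95 [0.5339 0.0562] [0.0095 0.065 ] 14.9
greenL 58 [0.4559 0.1121] [0.0082 0.046 ] 105.2
redS 109 [ 0.5876 -0.1506] [0.0114 0.0661] 16.0
redL 65 [0.5653 0.1408] [0.0088 0.0464] 104.7
tin 518 [ 0.4697 -0.148 ] [0.0599 0.0607] 133.0
slim 826 [0.4939 0.4185] [0.0395 0.1625] 176.9
tray [[0.624, 0.441], [0.612, 0.269], [0.365, 0.301], [0.38, 0.468]] (array([0.4963, 0.3684]), array([0.1719, 0.2521]), 173.7)
cleaner top [[0.384 0.103 0.24 ]]
```

```bash
python3 - <<'E'
from h import *
for n,(x0,y0,x1,y1) in {"top":(170,95,350,245),"scene":(150,130,330,300)}.items():
    c=r.capture(n)[y0:y1,x0:x1,::-1]; s=800/(x1-x0)
    if n=="top": cv2.imwrite("pics/c_top.png",cv2.resize(c,(720,600),interpolation=cv2.INTER_CUBIC))
E
```

```text
(no output)
```

View pics/c_top.png

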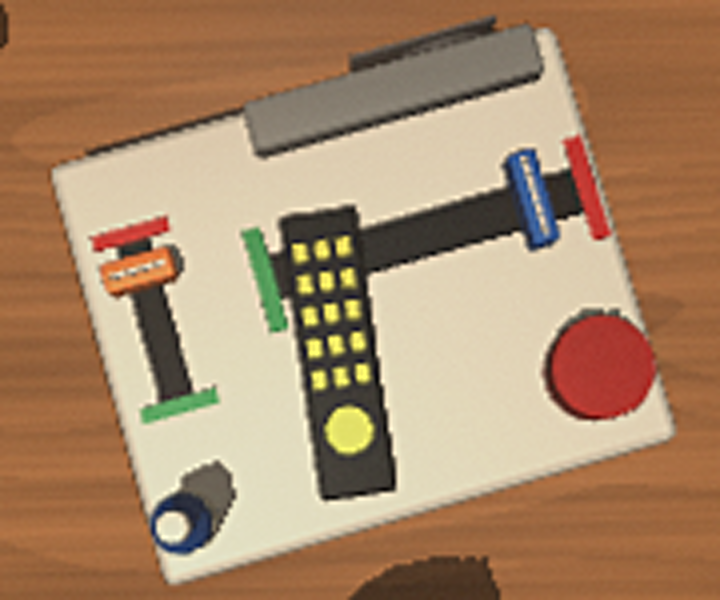

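The crop (4x, offset (170,95)) shows the remote's corners at (281,215), (356,206), (396,489) and (320,498). Both grips stand slightly off their red ends, and the path behind each grip is clear.

```bash
cat >> h.py <<'E'
def togo(x,y,z,yaw):
    s=r.read_state();p=s["position"];o=s["orientation"];d=np.array([x,y,z])-p
    a=np.radians(o[2]);t=np.array([np.cos(a)*d[0]+np.sin(a)*d[1],np.sin(a)*d[0]-np.cos(a)*d[1],-d[2]])*100
    dy=(yaw-o[2]+90)%180-90
    print("t",round(s["time"],2),"pos",p.round(4),"rpy",o.round(1),"shift cm",t.round(2),"turn rad",round(-np.radians(dy),3),"force",s["force"].round(1),"w",round(s["gripper_width"],4),"q6",s["qpos"][5].round(1))
E
python3 - <<'E'
from h import *
c=np.array([(281,215),(356,206),(396,489),(320,498)])/4+[170,95]-.4
P=ray("top",c,.142);print(P[:,:2].round(4).tolist(),rect(P))
cs=ray("top",np.array([(281,215),(356,206),(396,489),(320,498)])/4+[170,95]-.4,.142).mean(0)
print(cs)
# cross-check in scene view: project the corners
p=r.camera_params("scene");uv=cv2.projectPoints(P,p["rvec"],p["tvec"],np.array([[p["fx"],0,p["cx"]],[0,p["fy"],p["cy"]],[0,0,1]]),None)[0][:,0]*1.5625;print(uv.round())
yaw=rect(P)[2]
togo(cs[0],cs[1],.23,yaw)
E
```

```text
[[0.5714, 0.0448], [0.5759, -0.0021], [0.3994, -0.0217], [0.3952, 0.0252]] (array([0.4854, 0.0116]), array([0.0471, 0.1783]), 6.3)
[0.48550373 0.01156038 0.142     ]
[[414. 350.]
 [388. 356.]
 [363. 284.]
 [386. 280.]]
t 0.25 pos [ 0.1843 -0.4914  0.2309] rpy [-180.    -0.    20.6] shift cm [ 45.86 -36.52   0.09] turn rad 0.249 force [ 0.4 -0.2 -0.2] w 0.0853 q6 -4.0
```

```bash
python3 -m jog '[[2.5,-2,0,0,8.5],[2.9,-2.3,0,0,8.5],[2.9,-2.3,0,0,8.5],[2.9,-2.3,0,0,8.5],[2.9,-2.3,0,0,8.5],[2.9,-2.3,0,0,8.5],[2.9,-2.3,0,0,8.5],[2.9,-2.3,0,0,8.5],[2.9,-2.3,0,0,8.5],[2.9,-2.3,0,0,8.5],[2.9,-2.3,0,0,8.5],[2.9,-2.3,0,0,8.5],[2.9,-2.3,0,0,8.5],[2.9,-2.3,0,0,8.5],[2.9,-2.3,0,0,8.5],[2.7,-2.3,0,0,8.5],[0,0,0,0.125,8.5],[0,0,0,0.124,8.5],[0,0,0,0,8.5]]' 60; python3 -c "
from h import *
togo(.4855,.0116,.1225,6.3)"
```

```text
time: 1.83
position: [0.4851, 0.0117, 0.231]
orientation: [180.0, 0.0, 6.1]
force: [-0.8, 1.2, 0.3]
gripper_width: 0.0847
grasp_force: 0.0
t 1.83 pos [0.4851 0.0117 0.231 ] rpy [180.    0.    6.1] shift cm [4.000e-02 1.000e-02 1.085e+01] turn rad -0.003 force [-0.8  1.2  0.3] w 0.0847 q6 80.9
```

```bash
python3 -m jog '[[0,0,3.5,0,8.5],[0,0,3.5,0,8.5],[0,0,2.3,0,8.5],[0,0,1.5,0,8.5],[0,0,0,0,8.5],[0,0,0,0,3],[0,0,0,0,3],[0,0,0,0,3],[0,0,0,0,3],[0,0,0,0,3],[0,0,0,0,3],[0,0,0,0,3]]' 60
```

```text
time: 2.83
position: [0.4862, 0.0109, 0.1255]
orientation: [180.0, -0.2, 6.3]
force: [-1.2, -0.3, 6.7]
gripper_width: 0.0466
grasp_force: 64.7
```

```bash
python3 -m jog '[[0,0,-1,0,3],[0,0,-2.5,0,3],[0,0,-4,0,3],[0,0,-4,0,3],[0,0,-3.5,0,3],[0,0,0,0,3]]' 60; python3 - <<'E'
from h import *
cv2.imwrite("pics/lift.png",cv2.resize(r.capture("scene")[100:300,120:387,::-1],(800,600)))
togo(.4935,.3435,.28,-6)
E
```

```text
time: 3.33
position: [0.4869, 0.0109, 0.2824]
orientation: [179.9, -0.8, 6.3]
force: [0.4, 0.2, -0.6]
gripper_width: 0.0466
grasp_force: 63.9
t 3.38 pos [0.4863 0.011  0.2783] rpy [179.9  -0.5   6.3] shift cm [  4.37 -32.97  -0.17] turn rad 0.215 force [ 0.3  0.6 -3.2] w 0.0467 q6 80.6
```

View pics/lift.png

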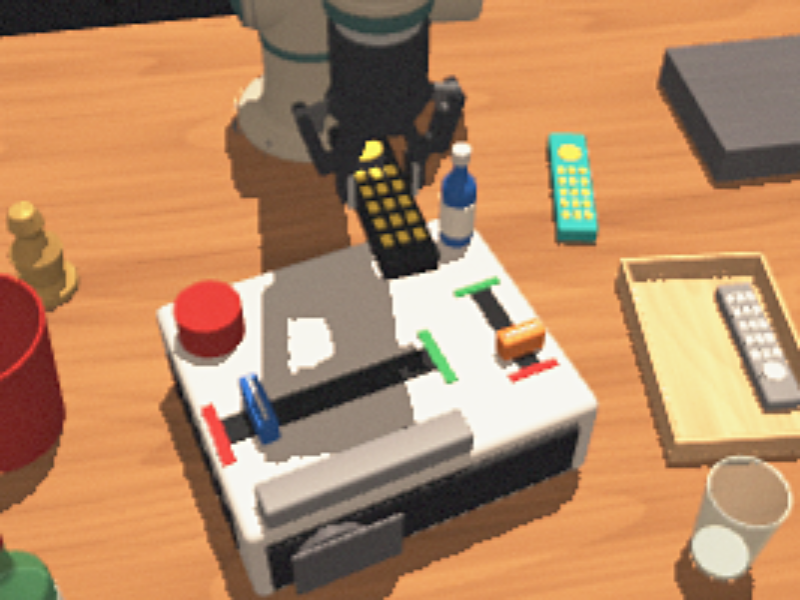

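The remote is held level and clears the cleaner, so I'll carry it over to the tray.

```bash
python3 -m jog '[[0.2,-1.8,0,0.05,3],[0.4,-3,0,0,3],[0.4,-3,0,0,3],[0.4,-3,0,0,3],[0.4,-3,0,0,3],[0.4,-3,0,0,3],[0.4,-3,0,0,3],[0.4,-3,0,0,3],[0.4,-3,0,0,3],[0.4,-3,0,0,3],[0.4,-2.5,0,0,3],[0.2,-1.5,0,0.0,3],[0,0,0,0.1,3],[0,0,0,0.065,3],[0,0,0,0,3],[0,0,0,0,3]]' 60; python3 - <<'E'
from h import *
togo(.4935,.3435,.0135,-6)
cv2.imwrite("pics/over.png",cv2.resize(r.capture("top")[110:270,60:273,::-1],(800,600)))
E
```

```text
time: 4.72
position: [0.5081, 0.3408, 0.2718]
orientation: [179.9, 0.1, -5.9]
force: [0.4, -0.9, -2.7]
gripper_width: 0.0467
grasp_force: 63.7
t 4.72 pos [0.5081 0.3408 0.2718] rpy [ 1.799e+02  1.000e-01 -5.900e+00] shift cm [-1.48 -0.12 25.83] turn rad 0.002 force [ 0.4 -0.9 -2.7] w 0.0467 q6 126.3
```

View pics/over.png

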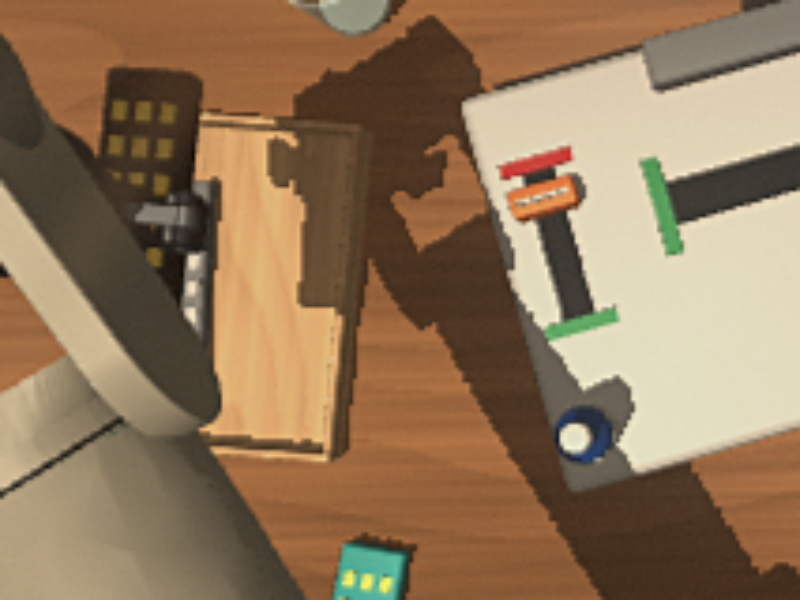

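The picture shows the remote held over the tray, which looks displaced to the left by parallax. It also shows that the tray's right edge, at about (370,127), is its foot and not its rim. That puts the tray centre nearer y = 0.3725, so I'm aiming for (0.490, 0.3475).

```bash
python3 -m jog '[[-1,-0.25,1,0,3],[-0.9,-0.25,2.5,0,3],[0,0,3.5,0,3],[0,0,3.5,0,3],[0,0,3.5,0,3],[0,0,3.2,0,3],[0,0,2.5,0,3],[0,0,1.5,0,3],[0,0,0,0,3],[0,0,0,0,3]]' 60; python3 - <<'E'
from h import *
togo(.490,.3475,.0125,-6)
E
```

```text
time: 5.6
position: [0.4897, 0.3475, 0.0607]
orientation: [179.9, 0.1, -6.0]
force: [-0.1, -0.2, -1.9]
gripper_width: 0.0468
grasp_force: 63.6
t 5.6 pos [0.4897 0.3475 0.0607] rpy [ 1.799e+02  1.000e-01 -6.000e+00] shift cm [0.03 0.   4.82] turn rad 0.0 force [-0.1 -0.2 -1.9] w 0.0468 q6 127.8
```

Descend gently, watch the force, then release with a small opening.

```bash
python3 -m jog '[[0,0,1.5,0,3],[0,0,1.5,0,3],[0,0,0.8,0,3],[0,0,0.5,0,3],[0,0,0.3,0,3],[0,0,0.2,0,3],[0,0,0,0,3],[0,0,0,0,3]]' 60
```

```text
time: 6.27
position: [0.4905, 0.3483, 0.014]
orientation: [-180.0, -0.1, -6.0]
force: [-0.6, -0.3, -1.6]
gripper_width: 0.0468
grasp_force: 63.7
```

```bash
python3 -m jog '[[0,0,0.15,0,3],[0,0,0.1,0,3],[0,0,0,0,3],[0,0,0,0,3]]' 60; python3 -m jog '[[0,0,0,0,5.2],[0,0,0,0,5.8],[0,0,0,0,5.9],[0,0,0,0,5.9],[0,0,-1,0,5.9],[0,0,-2.5,0,5.9],[0,0,-4,0,5.9],[0,0,-4,0,5.9],[0,0,-4,0,5.9],[0,0,-4,0,5.9],[0,0,-3.5,0,3],[0,0,0,0,0],[0,0,0,0,0]]'; python3 - <<'E'
from h import *
s=r.capture("scene")
cv2.imwrite("pics/placed.png",cv2.resize(s[150:300,200:400,::-1],(800,600)))
togo(.58,.145,.25,15)
E
```

```text
time: 6.6
position: [0.4904, 0.3483, 0.0115]
orientation: [-180.0, -0.1, -6.0]
force: [-0.7, -0.1, 3.9]
gripper_width: 0.0466
grasp_force: 64.3
time: 7.68
position: [0.4908, 0.3485, 0.2447]
orientation: [-179.8, -0.3, -6.0]
force: [-0.4, 0.5, 0.2]
gripper_width: 0.0235
grasp_force: 0.0
t 7.73 pos [0.4902 0.3481 0.2418] rpy [-1.799e+02 -1.000e-01 -6.000e+00] shift cm [11.07 19.25 -0.82] turn rad -0.367 force [-0.4  0.4 -1.1] w 0.0158 q6 127.9
```

View pics/placed.png

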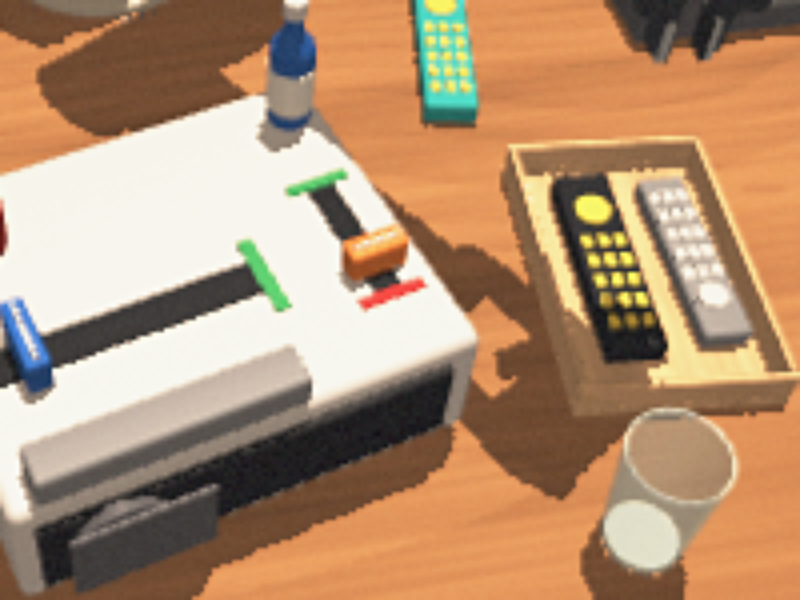

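The crop shows the black remote flat, buttons up, centred in the tray's free half at about (610,270), with the grey remote untouched. Next is the lock: I'll push it with closed fingers from its +x side.

```bash
python3 -m jog '[[1.1,1.9,0,0,0],[2.0,3.4,0,0,0],[2.0,3.4,0,0,0],[2.0,3.4,0,0,0],[2.0,3.4,0,0,0],[1.4,2.4,0,0,0],[0.8,1.3,0,0,0],[0,0,0,-0.12,0],[0,0,0,-0.125,0],[0,0,0,-0.12,0],[0,0,0,0,0],[0,0,0,0,0]]'; python3 - <<'E'
from h import *
togo(.5822,.1454,.128,15)
E
```

```text
time: 8.73
position: [0.5818, 0.1457, 0.2397]
orientation: [-180.0, 0.1, 14.7]
force: [0.2, -0.9, 0.4]
gripper_width: -0.0001
grasp_force: 0.0
t 8.73 pos [0.5818 0.1457 0.2397] rpy [-1.80e+02  1.00e-01  1.47e+01] shift cm [ 0.03  0.04 11.17] turn rad -0.005 force [ 0.2 -0.9  0.4] w -0.0001 q6 85.8
```

```bash
python3 -m jog '[[0,0,2.5,0,0],[0,0,3.5,0,0],[0,0,3,0,0],[0,0,1.5,0,0],[0,0,0.6,0,0],[0,0,0,0,0],[0,0,0,0,0]]'; python3 -m jog '[[-0.8,0,0,0,0],[-0.8,0,0,0,0],[-0.8,0,0,0,0],[-0.8,0,0,0,0],[-0.8,0,0,0,0],[-0.8,0,0,0,0],[-0.8,0,0,0,0],[-0.8,0,0,0,0],[-0.8,0,0,0,0],[-0.8,0,0,0,0],[0,0,0,0,0],[0,0,0,0,0]]';python3 - <<'E'
from h import *
togo(.497,.123,.128,15)
E
```

```text
time: 9.32
position: [0.5827, 0.1455, 0.1308]
orientation: [180.0, -0.1, 14.8]
force: [0.6, -0.3, 0.5]
gripper_width: -0.0002
grasp_force: 0.0
time: 10.32
position: [0.504, 0.1243, 0.1293]
orientation: [180.0, 0.1, 14.9]
force: [1.1, 0.4, 0.1]
gripper_width: -0.0001
grasp_force: 0.0
t 10.32 pos [0.504  0.1243 0.1293] rpy [1.80e+02 1.00e-01 1.49e+01] shift cm [-0.71 -0.05  0.13] turn rad -0.002 force [1.1 0.4 0.1] w -0.0001 q6 84.9
```

```bash
python3 -m jog '[[-0.3,0,0,0,0],[-0.2,0,0,0,0],[-0.2,0,0,0,0],[0,0,0,0,0],[0,0,0,0,0]]'; python3 -m jog '[[-0.2,0,0,0,0],[0,0,0,0,0],[0,0,0,0,0]]'; python3 -m jog '[[-0.2,0,0,0,0],[0,0,0,0,0],[0,0,0,0,0]]'
```

```text
time: 10.73
position: [0.4981, 0.1228, 0.1293]
orientation: [180.0, 0.0, 14.9]
force: [3.8, 0.8, -2.9]
gripper_width: -0.0001
grasp_force: 2.0
time: 10.98
position: [0.498, 0.1227, 0.1295]
orientation: [180.0, -0.3, 14.9]
force: [14.3, 4.7, -8.8]
gripper_width: -0.0001
grasp_force: 7.4
time: 11.23
position: [0.4978, 0.1227, 0.1297]
orientation: [180.0, -0.6, 14.9]
force: [25.5, 6.5, -13.9]
gripper_width: -0.0002
grasp_force: 12.8
```

```bash
python3 -m jog '[[0.8,0,0,0,0],[1.0,0,0,0,0],[0.5,0,-1.5,0,0],[0,0,-3,0,0],[0,0,-3,0,0],[0,0,0,0,0],[0,0,0,0,0]]'; python3 - <<'E'
from h import *
togo(.5885,-.1551,.205,15)
im=r.capture("scene");H,S,V=cv2.split(hsv(im).astype(np.int32))
b,a=blob((H>6)&(H<16)&(S>150)&(V>170),np.array([430,310])/1.5625);print("orange px",b.mean(0)*1.5625,a)
P=ray("scene",b,.14);print(P.mean(0))
cv2.imwrite("pics/lock.png",cv2.resize(im[150:300,150:350,::-1],(800,600)))
E
```

```text
time: 11.82
position: [0.517, 0.1278, 0.2067]
orientation: [180.0, -0.1, 14.9]
force: [-0.2, 0.4, -0.5]
gripper_width: -0.0
grasp_force: 0.0
t 11.82 pos [0.517  0.1278 0.2067] rpy [ 1.80e+02 -1.00e-01  1.49e+01] shift cm [-0.36 29.18  0.17] turn rad -0.002 force [-0.2  0.4 -0.5] w -0.0 q6 85.0
orange px [394.8489011  266.75824176] 138
[0.35928069 0.04813173 0.14      ]
```

View pics/lock.png

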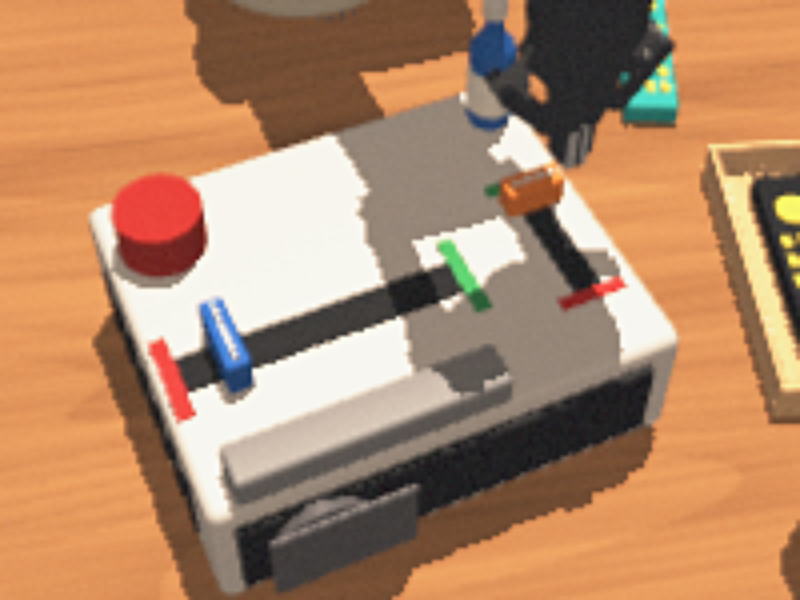

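The orange grip, at about (530,190), now sits against its green mark, so the lock is free. Now I'll go behind the blue grip, at about (225,345).

```bash
python3 -m jog '[[0,1.8,0,0,0],[-0.1,3.3,0,0,0],[-0.1,3.3,0,0,0],[-0.1,3.3,0,0,0],[0,3.3,0,0,0],[0,3.3,0,0,0],[0,3.3,0,0,0],[0,3.3,0,0,0],[0,2.5,0,0,0],[0,1.7,0,0,0],[0,0,0,0,0],[0,0,0,0,0]]'; python3 - <<'E'
from h import *
togo(.5885,-.1551,.129,15)
E
```

```text
time: 12.87
position: [0.5877, -0.1545, 0.2027]
orientation: [-179.9, 0.2, 14.8]
force: [-0.7, -0.4, -0.3]
gripper_width: -0.0003
grasp_force: 0.0
t 12.87 pos [ 0.5877 -0.1545  0.2027] rpy [-179.9    0.2   14.8] shift cm [0.07 0.08 7.37] turn rad -0.003 force [-0.7 -0.4 -0.3] w -0.0003 q6 57.0
```

```bash
python3 -m jog '[[0,0,2.5,0,0],[0,0,3,0,0],[0,0,1.5,0,0],[0,0,0.4,0,0],[0,0,0,0,0],[0,0,0,0,0]]'; python3 -m jog '[[0,-0.8,0,0,0],[0,-0.9,0,0,0],[0,-0.9,0,0,0],[0,-0.9,0,0,0],[0,-0.9,0,0,0],[0,-0.9,0,0,0],[0,-0.9,0,0,0],[0,-0.9,0,0,0],[0,-0.9,0,0,0],[0,-0.9,0,0,0],[0,-0.9,0,0,0],[0,-0.9,0,0,0],[0,-0.9,0,0,0],[0,-0.9,0,0,0],[0,-0.9,0,0,0],[0,-0.9,0,0,0],[0,-0.9,0,0,0],[0,0,0,0,0],[0,0,0,0,0]]';python3 - <<'E'
from h import *
togo(.5467,.0074,.129,15)
E
```

```text
time: 13.37
position: [0.5887, -0.1536, 0.1318]
orientation: [180.0, -0.0, 14.9]
force: [0.1, -0.2, 1.0]
gripper_width: 0.0001
grasp_force: 0.0
time: 14.95
position: [0.5486, -0.0065, 0.1302]
orientation: [-179.9, 0.1, 15.0]
force: [-0.7, -0.3, 0.2]
gripper_width: 0.0002
grasp_force: 0.0
t 14.95 pos [ 0.5486 -0.0065  0.1302] rpy [-1.799e+02  1.000e-01  1.500e+01] shift cm [ 0.17 -1.39  0.12] turn rad -0.001 force [-0.7 -0.3  0.2] w 0.0002 q6 70.5
```

```bash
python3 -m jog '[[0,-0.5,0,0,0],[0,-0.4,0,0,0],[0,-0.3,0,0,0],[0,0,0,0,0],[0,0,0,0,0]]'; python3 -m jog '[[0,-0.3,0,0,0],[0,0,0,0,0],[0,0,0,0,0]]'; python3 -m jog '[[0,-0.2,0,0,0],[0,0,0,0,0],[0,0,0,0,0]]'
```

```text
time: 15.37
position: [0.5462, 0.0046, 0.1307]
orientation: [-180.0, 0.0, 14.9]
force: [0.0, 0.0, 1.2]
gripper_width: -0.0003
grasp_force: 0.0
time: 15.62
position: [0.5455, 0.0073, 0.1308]
orientation: [-180.0, -0.0, 14.9]
force: [-0.9, -2.1, -0.4]
gripper_width: 0.0002
grasp_force: 0.4
time: 15.87
position: [0.5454, 0.0079, 0.1309]
orientation: [179.9, -0.0, 14.8]
force: [2.1, -6.1, -1.9]
gripper_width: -0.0001
grasp_force: 3.5
```

```bash
python3 -m jog '[[0,-0.2,0,0,0],[0,0,0,0,0],[0,0,0,0,0]]'; python3 -m jog '[[0,-0.15,0,0,0],[0,0,0,0,0],[0,0,0,0,0],[0,0,0,0,0]]'
```

```text
time: 16.12
position: [0.5453, 0.0081, 0.1309]
orientation: [179.7, -0.0, 14.8]
force: [4.2, -14.0, -3.6]
gripper_width: -0.0001
grasp_force: 7.2
time: 16.45
position: [0.5452, 0.0082, 0.131]
orientation: [179.5, -0.1, 14.7]
force: [5.9, -19.3, -3.5]
gripper_width: -0.0
grasp_force: 10.0
```

The shutter is at its stop: the force climbs while the position holds. I'll back off, lift clear and check.

```bash
python3 -m jog '[[0,0.8,0,0,0],[0,1,0,0,0],[0,1,-1,0,0],[0,1,-3,0,0],[0,2,-3.5,0,0],[0,3.5,-3,0,0],[0,3.5,-2,0,0],[0,3,0,0,0],[0,0,0,0,0],[0,0,0,0,0],[0,0,0,0,0]]'; python3 - <<'E'
from h import *
im=r.capture("scene")
cv2.imwrite("pics/end.png",cv2.resize(im[130:310,140:400,::-1],(800,554)))
E
```

```text
time: 17.37
position: [0.5837, -0.1367, 0.2529]
orientation: [-180.0, 0.0, 14.9]
force: [0.3, 0.6, -0.6]
gripper_width: -0.0002
grasp_force: 0.0
```

View pics/end.png

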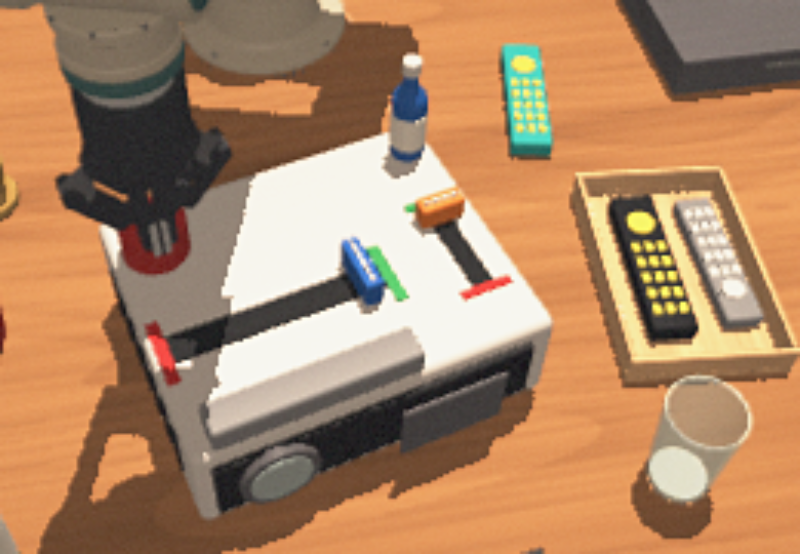

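The blue grip at (362,270) stands against its green mark, with the lens at (280,470) fully open. The orange grip is at its green mark at (440,207), and the remote lies flat in the tray at (655,265). The gripper is clear of everything.

```bash
python3 -c "
from station import r
print(r.sign_off())"
```

```text
the job is handed in; nothing more can be done
None
```

The job is handed in: the black remote lies flat, buttons up, in the free half of the tray, and first the lock, then the shutter, was pushed to its end stop at the green mark, with no bystander seen out of place; the hand-in returned no verdict.

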